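Hold the stuck jar in the ratchet clamp

ROBOT

A 6-joint arm with a two-finger parallel gripper is mounted at the origin on the work surface. World frame = base frame: x ahead of the robot, y to its left, z up, the work surface at z = 0. Lengths are in m, angles in rad, forces in N, time in s.
With the tool pointing down it reaches from about 0.325 to 0.775 m from the base axis. Payload 5.5 kg.
Tool frame: the origin (TCP) lies at the very end of the fingers, on their centre line; the grasp point (between the pads) lies robot.grip_depth behind it (robot.grip_depth is the distance from the TCP to the grasp point, in m); y points along the fingers, z is the direction in which the jaws open and shut, and the axes are right-handed (so a half turn about y gives the same grasp; the last joint's range is limited). The gripper opens to 88 mm and grips with 3 to 60 N. Pads are 20 mm wide; open, the fingers measure 115 mm over their backs; the gripper's body (75 mm by 178 mm) begins 61 mm behind the grasp point.
Start: joints at [-1.258, 0.091, 1.231, -0, 1.82, -0.057], TCP at [0.217, -0.559, 0.223] pointing down, gripper open.
Joint ranges: [-2.87, 2.87], [-0.86, 2.18], [0.17, 2.46], [-1.51, 4.65], [0.06, 2.69], [-2.65, 2.65]. Speed limits (rad/s): [2.57, 2.57, 3.01, 3.14, 3.14, 3.14].

INTERFACE

Orientations are given as a 3x3 rotation matrix whose columns are the frame's x, y, z axes.
In Python, from workcell import get_state, get_image, order, robot gives the robot as it stands. The module is installed in compiled form; this text tells all that it offers.
- The arm moves only by the tool play_rows, never from a script. Its arguments are lists of equal length, an entry for each row: "travel": the shift along the tool's x, y, z in cm, a list of three; "rot": the turn, a rotation vector about the tool's x, y, z in rad, a list of three; "gripper": the closure, from 0 (fully open) to 1 (shut). A call has 1 to 5 rows; each row shifts and turns the commanded pose from where the row before left it, along the tool's axes as they then stand; what a row does not reach is not made up. A row lasts 1/12 s, in which the tool goes at most 41.7 mm and 7.16 degrees, less where a joint would pass 70% of its speed; a pose out of reach is approached as far as the arm can. A call with a gripper value outside its range is refused whole. The fingers move at their own pace and stop on an object; "squeeze" is the grip in N (left out, the last holds). Time passes only in rows, so rows that do not move let the fingers close. It gives the time, the measured TCP pose, the force and the opening at its end, in the units of the state.
- get_state(): the state, without advancing time (a new reading comes with each control period).
- get_image(name): name is "scene" or "top" or "wrist"; returns a dict with "image" (400x640x3 uint8, red, green, blue), "K" (3x3 intrinsics, pixels), "D" ([k1, k2, p1, p2, k3] as OpenCV has them; the pictures are not rectified), "rvec" (rotation vector, rad) and "tvec" (3), from world to camera coordinates, as OpenCV has them; the wrist camera has in their place "mount" (4x4, takes a point from camera to tool coordinates, whose origin is the TCP and whose axes are the tool frame's). Camera axes: x right, y down, z forward; pixel columns grow to the right and rows downward; lengths in m; the calibration is good to about 2 mm. A picture is of the moment at which its call begins: read the wrist's pose just before it. There is no depth.
- order.job_done(): hands the job in, once; it reports no verdict.
The state is a dict: "time_s": time; "joints": joint angles; "dq": joint speeds; "joint_efforts": joint torques, N m; "position": TCP position; "tcp_rot": TCP orientation; "force": force on the tool from outside, world axes, zero at the start; "wrist_torque": the same for the moment, N m; "finger_gap": finger opening in m.
Only numpy, scipy, OpenCV 4.12 (cv2) and the standard library are available. Lean on these libraries where they do the work, as an engineer would, in place of code of your own. Each camera call takes 0.05 s, during which the arm holds its last target. There are 200 camera calls.

TASK

Get the stuck jar held in the counter clamp so that I can twist its lid off: draw the red-headed lock pin up out of its bore and park it upright in the yellow side notch, hanging by its flange, then let go of it. Then pump the two orange squeeze levers until the jaw's blue sprung pad presses the jar against the rubber rest, and stop with the pad sunk about half its 14 mm travel: never drive the pad to its stop, the glass would crack. Finish still holding the levers squeezed so that the pad stays about half sunk; leave the other kitchen things alone.

Things in the scene. Friction and masses are not known exactly. Their poses are not given: they have to be found in the camera images.
- clamp: grey counter-top ratchet jar clamp, fixed, 130 x 310 x 190 mm high; origin on the counter under its middle, z up; its own +y is the way the jaw closes. Positions called local are in this frame, in mm. Base plate 8 thick; levers at y = -95, jaw in the middle, jar on the plate near y = 100, black V rest (70 high) behind it, pin bore and yellow notch on the -x side
- bore (a point): mouth of the vertical pin bore, at local (-46, 15, 26): 11.6 mm wide, 24 mm deep, in a small block whose top is 26 mm above the counter
- notch (a point): middle of the yellow side notch, local (-73, 60, 26), level with its top face: a slot 13 mm wide along the clamp's y and 26 mm long along x, closed at its +x end, open at its -x end, above and below; arms 12 mm wide, 16 mm thick. The parked pin stands in it with its flange on the arms
- pin_head (a point): centre of the lock pin's red head (cylinder 19 mm diameter, 30 tall), where it is grasped; loose, 60 g. z along the pin, up. From the tip up: shank 10 mm diameter, 22 long; flange 22 diameter, 4 thick; neck 12 diameter, 20 long; head. At the start the flange rests on the bore block, head centre 65 mm above the counter
- pin_flange (a point): point on the pin's axis at the underside of its flange, 39 mm below the head's centre
- pin_tip (a point): lower end of the pin, 61 mm below the head's centre. The pin stops the jaw: a red lug on the jaw (local x -53 to -17, top 43 mm above the counter, 8 to 26 mm behind the pin's neck on its -y side) would run into it
- levers_mid (a point): fixed point midway between the two orange squeeze levers, 167 mm above the counter, where to grip. The levers stand either side of it along the clamp's y; orange grips 26 mm wide along x, 12 thick, 139 to 189 mm above the counter; over their outer faces they measure 61 mm here (65 at the top) at rest and about 31 fully squeezed. They are geared: both move equally; springs open them (under 3 N)
- trigger: front squeeze lever; origin at its pivot, local (0, -77, 92); it turns about the clamp's +x from 0 (rest) to 0.205 rad (squeezed). A squeeze drives the jaw forward 58 mm per rad once the pawl meets a tooth (teeth 5 mm apart). On opening, the pawl clicks back and only 2 N of friction holds the jaw: a full squeeze from fully open gains 10 mm, but pressure on the jar lasts only while they are held
- rear: rear squeeze lever, geared to the front one; origin at its pivot, local (0, -113, 92); turns the opposite way
- jaw (a joint): how far the jaw has moved forward along +y, m (0 to 0.058); it starts between 0 and 0.018
- pad (a joint): how far the sprung pad is pushed back into the jaw, m: 0 free, 0.014 at its stop; spring 1 N per mm
- pad_front (a point): centre of the blue pad's front face (44 x 40 mm), 48 mm above the counter, facing +y
- padface: the blue pad face plate itself, 6 mm thick; its origin 12 mm behind its front face
- seat (a point): where the jar's axis stands when the jar is fully back against the rest: local (0, 100, 8), on the base plate
- jar: glass jar with a brass-coloured twist lid, 68 mm diameter, 93 mm tall, 350 g, loose, standing on the base plate within 6 mm of the rest; origin at the centre of its underside. The jaw slides it the last bit
- jar_center (a point): middle of the jar, 47 mm above its underside
- pot_lid: stainless pot lid, 200 mm diameter, 52 mm high, bystander
- colander: teal plastic colander, 200 mm diameter, 85 mm high, bystander
- paddle: wooden rice paddle, 205 mm long, 8 mm thick, bystander

How it is judged:
By the outcome, as a careful person would: the job done as asked, in the order asked, and still so for the second after the job is handed in, while the arm keeps its last pose, push and grip.
It also fails if it takes over 72 s, if anything falls off the work surface, if the arm or the gripper's body presses on something with over 40 N, if the wrist force passes 120 N, or if a joint passes its speed limit or range.

## Working session

There is one attempt and no reset: what is moved stays moved. The work goes in short steps, Python scripts to look and compute and a tool call to move; the robot and the scene stay as the last step left them, time stands still between calls to the robot, and variables do not carry over. Pictures are saved under pics/ and viewed, about 8 in all and at most 12, crops included, and the job is handed in when it is done.

Besides the shell and the picture viewer there is one more tool, called after "Emit:" as name(argument=value, ...), one argument or row to a line, values as JSON. play_rows: Moves the arm, as the interface text tells. Its arguments: {"type":"object","properties":{"travel":{"type":"array"},"rot":{"type":"array"},"gripper":{"type":"array"},"squeeze":{"type":"number"}},"required":["travel","rot","gripper"]}

```bash
mkdir -p pics; python3 - <<'E'
from workcell import get_state,get_image,robot
import cv2,numpy as np
s=get_state()
for k in s: print(k,np.round(s[k],3).tolist())
print(robot.grip_depth)
for n in ("scene","top"):
    d=get_image(n); cv2.imwrite(f"pics/{n}1.png",d["image"][:,:,::-1])
    print(n,d["K"],d["D"],d["rvec"],d["tvec"])
d=get_image("wrist");print(d["K"],d["D"],d["mount"])
E
```

```text
time_s 0.0
joints [-1.258, 0.092, 1.232, 0.0, 1.82, -0.057]
dq [-0.001, -0.0, 0.001, -0.0, -0.001, -0.001]
joint_efforts [-0.0, -44.645, -40.645, 0.07, 0.029, -0.0]
position [0.217, -0.559, 0.221]
tcp_rot [[-0.932, -0.001, 0.361], [-0.361, 0.002, -0.932], [-0.0, -1.0, -0.002]]
force [-0.4, 0.599, 0.066]
wrist_torque [-0.0, 0.031, 0.03]
finger_gap 0.088
0.0187
scene [[464.30954991   0.         326.78660245]
 [  0.         464.30954991 187.45973527]
 [  0.           0.           1.        ]] [-0.06372632  0.          0.          0.          0.        ] [ 1.952565    1.31242529 -0.57463399] [-0.1656855  -0.18578118  1.59897268]
top [[414.00609297   0.         324.81873939]
 [  0.         414.00609297 198.38265597]
 [  0.           0.           1.        ]] [-0.01610503  0.          0.          0.          0.        ] [ 2.11986474 -2.1695897   0.18966379] [0.00569457 0.4927788  1.39501704]
[[280.57979041   0.         326.30372001]
 [  0.         280.57979041 197.81284109]
 [  0.           0.           1.        ]] [-0.02601841  0.          0.          0.          0.        ] [[-8.20331852e-04  9.55544571e-01  2.94845551e-01 -8.28344436e-02]
 [ 5.56954368e-04 -2.94845168e-01  9.55544879e-01 -1.61570042e-01]
 [ 9.99999508e-01  9.48079418e-04 -2.90323840e-04 -8.38040862e-05]
 [ 0.00000000e+00  0.00000000e+00  0.00000000e+00  1.00000000e+00]]
```

View pics/scene1.png

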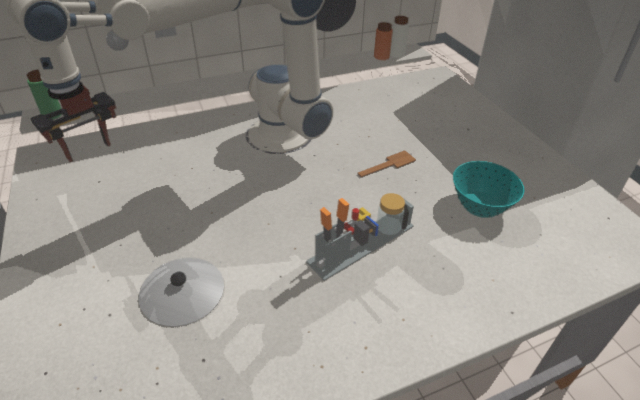

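View pics/top1.png

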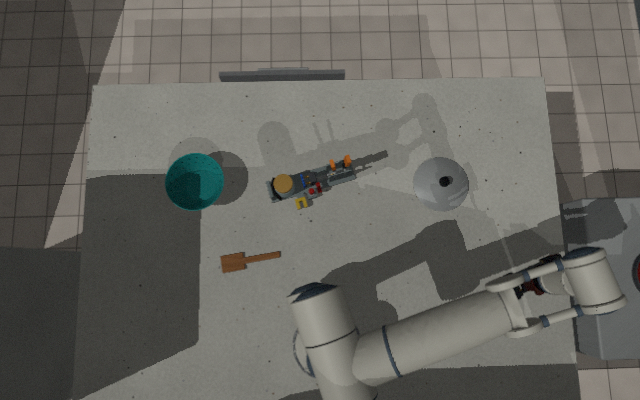

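The scene view shows the clamp at about (360,235): levers at (326,218) and (343,210), jar lid at (392,203). In the top view the lid is at (285,184), the levers at (333,165) and (348,160), the red parts at (316,188) and the yellow notch at (301,202). I'll back-project these at their known heights.

```bash
cat > h.py <<'E'
import cv2,numpy as np
from workcell import get_state,get_image
def cam(n):
    """image, K, D, R, t (world->camera)"""
    s=get_state(); d=get_image(n)
    if n=="wrist":
        T=np.eye(4);T[:3,:3]=s["tcp_rot"];T[:3,3]=s["position"]
        W=np.linalg.inv(T@d["mount"]);R,t=W[:3,:3],W[:3,3]
    else: R,t=cv2.Rodrigues(np.array(d["rvec"],float))[0],np.ravel(d["tvec"])
    return d["image"],np.array(d["K"]),np.array(d["D"]),R,t
def back(c,uv,z):
    _,K,D,R,t=c
    p=cv2.undistortPoints(np.array([[uv]],float),K,D).ravel()
    r=R.T@np.array([p[0],p[1],1]);o=-R.T@t
    return o+r*(z-o[2])/r[2]
def proj(c,P):
    _,K,D,R,t=c
    return cv2.projectPoints(np.atleast_2d(P).astype(float),cv2.Rodrigues(R)[0],t,K,D)[0].reshape(-1,2)
RNG=dict(orange=((5,170,110),(14,255,255)),brass=((14,120,80),(22,255,255)),yellow=((23,140,90),(33,255,255)),red=((172,150,60),(4,255,255)),blue=((105,120,40),(125,255,255)))
def blobs(img,col,amin=12):
    h=cv2.cvtColor(img,cv2.COLOR_RGB2HSV);lo,hi=RNG[col]
    if lo[0]>hi[0]: m=cv2.inRange(h,lo,(180,)+hi[1:])|cv2.inRange(h,(0,)+lo[1:],hi)
    else: m=cv2.inRange(h,lo,hi)
    n,l,st,ce=cv2.connectedComponentsWithStats(m)
    return [(*np.round(ce[i],1),st[i].tolist()) for i in range(1,n) if st[i][4]>=amin]
E
python3 - <<'E'
from h import *
c=cam("top")
for col in RNG: print(col,blobs(c[0],col))
for n,box in (("top",(250,135,120,90)),("scene",(290,180,140,105))):
    i=cam(n)[0]; x,y,w,h=box
    cv2.imwrite(f"pics/{n}2.png",cv2.resize(i[y:y+h,x:x+w,::-1],None,fx=4,fy=4,interpolation=cv2.INTER_CUBIC)) 
a=cv2.imread("pics/top2.png");b=cv2.imread("pics/scene2.png")
b=cv2.resize(b,(480,360)); cv2.imwrite("pics/both2.png",cv2.resize(np.vstack([a,b]),(400,600)) if 0 else np.hstack([cv2.resize(a,(400,300)),cv2.resize(b,(400,300))]))
for uv,z,nm in (((285,184),.105,"lid"),((333,165),.189,"levA"),((348,160),.189,"levB"),((301,202),.026,"notch"),((319,186),.08,"pin")): print(nm,back(c,uv,z))
E
```

```text
orange [(np.float64(346.7), np.float64(159.7), [344, 155, 7, 11, 52]), (np.float64(331.9), np.float64(163.7), [330, 160, 5, 8, 27])]
brass [(np.float64(347.8), np.float64(157.9), [346, 155, 4, 7, 15]), (np.float64(331.7), np.float64(163.2), [330, 159, 5, 9, 17]), (np.float64(282.6), np.float64(182.9), [273, 174, 20, 19, 282]), (np.float64(234.6), np.float64(261.8), [221, 253, 36, 19, 257]), (np.float64(267.9), np.float64(255.8), [258, 252, 21, 9, 70])]
yellow [(np.float64(300.8), np.float64(201.9), [295, 197, 12, 12, 76])]
red [(np.float64(317.5), np.float64(184.0), [316, 182, 4, 5, 16]), (np.float64(310.9), np.float64(190.8), [309, 188, 5, 6, 23]), (np.float64(638.6), np.float64(272.9), [638, 266, 2, 16, 26])]
blue [(np.float64(302.3), np.float64(180.2), [300, 174, 6, 14, 33])]
lid [0.53348396 0.12644948 0.105     ]
levA [ 0.57427716 -0.03135554  0.189     ]
levB [ 0.58946201 -0.07906599  0.189     ]
notch [0.4840352  0.07748244 0.026     ]
pin [0.5291042  0.01363629 0.08      ]
```

View pics/both2.png

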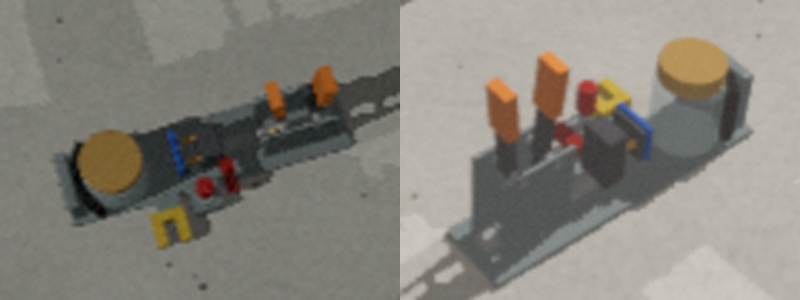

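Close crop: the pin head is at top-view pixel (311.5,191), with the red lug right behind it on the lever side. The pad is at (302,180), the levers' midpoint near (340,162), and the yellow U opens to -x. Next I'll fit the clamp pose.

```bash
cat >> h.py <<'E'
from scipy.spatial.transform import Rotation as Ro
def fit(L,W):
    """2D rigid fit local(m)->world: yaw, origin"""
    L,W=np.array(L),np.array(W);l,w=L-L.mean(0),W-W.mean(0)
    a=np.arctan2((l[:,0]*w[:,1]-l[:,1]*w[:,0]).sum(),(l*w).sum())
    c,s=np.cos(a),np.sin(a);M=np.array([[c,-s],[s,c]])
    o=W.mean(0)-M@L.mean(0);return a,o,(W-(L@M.T+o))
def w(pose,p):
    a,x,y=pose;c,s=np.cos(a),np.sin(a);p=np.array(p,float)/1000
    return np.array([x+c*p[0]-s*p[1],y+s*p[0]+c*p[1],p[2]])
def go(target,yaw):
    """print tool-axis moves: first the shift (cm), then turn about tool y, for tool z at world angle yaw"""
    s=get_state();R=np.array(s["tcp_rot"]);d=np.array(target)-s["position"]
    y=np.arctan2(R[1,2],R[0,2])
    RT=np.column_stack([[np.sin(yaw),-np.cos(yaw),0],[0,0,-1],[np.cos(yaw),np.sin(yaw),0]])
    print("pos",np.round(s["position"],4),"shift cm",np.round(R.T@d*100,2),"turn vec",np.round(Ro.from_matrix(R.T@RT).as_rotvec(),3),"shift in turned axes",np.round(RT.T@d*100,2))
E
python3 - <<'E'
from h import *
c=cam("top")
L=[(0,-.095),(0,.098),(-.071,.060),(-.046,.015)]
W=[back(c,uv,z)[:2] for uv,z in (((340,162.2),.185),((283,183.2),.101),((300.8,202),.026),((311.1,190.8),.078))]
a,o,r=fit(L,W);print(a,o,r*1000)
p=(a,*o);print("pin",w(p,(-46,15,65)),"pad",[back(c,(302.3,180.2),z) for z in(.06,.068)])
b=back(c,(302.3,180.2),.064)[:2]-o;print("pad local",b@[np.cos(a),np.sin(a)],b@[-np.sin(a),np.cos(a)])
t=w(p,(-46,25,250));go(t,a)
E
```

```text
0.23998139638987126 [0.56270111 0.03761028] [[-1.41136093  0.80117033]
 [-2.2653263   0.5945567 ]
 [ 4.5759356  -0.83512085]
 [-0.89924836 -0.56060618]]
pin [0.51445409 0.04124693 0.065     ] pad [array([0.55450194, 0.07049644, 0.06      ]), array([0.55283427, 0.07020418, 0.068     ])]
pad local -0.000992335757677373 0.03394878291822207
pos [ 0.2168 -0.5594  0.2224] shift cm [-49.59  -2.74 -46.24] turn vec [ 0.    -1.441 -0.   ] shift in turned axes [-52.27  -2.76  43.18]
```

Emit:
play_rows(
  travel=[
    [-2.75,-0.7,-2.57],
    [-2.75,-0.7,-2.57],
    [-2.75,-0.7,-2.57],
    [-2.75,-0.7,-2.57],
    [-2.75,0,-2.57],
  ],
  rot=[
    [0,0,0],
    [0,0,0],
    [0,0,0],
    [0,0,0],
    [0,0,0],
  ],
  gripper=[0,0,0,0,0],
)

```text
time_s: 0.77
position: [0.2992, -0.3887, 0.2523]
tcp_rot: [[-0.933, 0.002, 0.361], [-0.361, -0.002, -0.933], [-0.001, -1.0, 0.002]]
force: [0.8, -0.6, 0.8]
finger_gap: 0.0877
```

Emit:
play_rows(
  travel=[
    [-2.75,0,-2.57],
    [-2.75,0,-2.57],
    [-2.75,0,-2.57],
    [-2.75,0,-2.57],
    [-2.75,0,-2.57],
  ],
  rot=[
    [0,0,0],
    [0,0,0],
    [0,0,0],
    [0,0,0],
    [0,0,0],
  ],
  gripper=[0,0,0,0,0],
)

```text
time_s: 1.18
position: [0.3807, -0.2187, 0.2509]
tcp_rot: [[-0.933, 0.001, 0.361], [-0.361, -0.0, -0.933], [-0.001, -1.0, 0.001]]
force: [0.9, -0.9, -0.3]
finger_gap: 0.088
```

Emit:
play_rows(
  travel=[
    [-2.75,0,-2.57],
    [-2.75,0,-2.57],
    [-2.75,0,-2.57],
    [-2.75,0,-2.57],
    [-2.75,0,-2.57],
  ],
  rot=[
    [0,0,0],
    [0,0,0],
    [0,0,0],
    [0,0,0],
    [0,0,0],
  ],
  gripper=[0,0,0,0,0],
)

```text
time_s: 1.6
position: [0.4626, -0.049, 0.251]
tcp_rot: [[-0.932, 0.001, 0.362], [-0.362, -0.0, -0.932], [-0.001, -1.0, 0.001]]
force: [1.3, -0.4, -0.2]
finger_gap: 0.088
```

Emit:
play_rows(
  travel=[
    [-2.75,0,-2.57],
    [-2.75,0,-2.57],
    [-2.75,0,-2.57],
    [0,0,0],
    [0,0,0],
  ],
  rot=[
    [0,0,0],
    [0,0,0],
    [0,0,0],
    [0,-0.12,0],
    [0,-0.12,0],
  ],
  gripper=[0,0,0,0,0],
)

```text
time_s: 2.02
position: [0.5115, 0.053, 0.2499]
tcp_rot: [[-0.815, -0.001, 0.58], [-0.58, 0.0, -0.815], [0.001, -1.0, -0.001]]
force: [-0.1, -0.9, -0.2]
finger_gap: 0.0881
```

Emit:
play_rows(
  travel=[
    [0,0,0],
    [0,0,0],
    [0,0,0],
    [0,0,0],
    [0,0,0],
  ],
  rot=[
    [0,-0.12,0],
    [0,-0.12,0],
    [0,-0.12,0],
    [0,-0.12,0],
    [0,-0.12,0],
  ],
  gripper=[0,0,0,0,0],
)

```text
time_s: 2.43
position: [0.5112, 0.0508, 0.2507]
tcp_rot: [[-0.348, 0.0, 0.938], [-0.938, -0.0, -0.348], [-0.0, -1.0, 0.0]]
force: [-0.5, -0.3, 0.2]
finger_gap: 0.0877
```

Emit:
play_rows(
  travel=[
    [0,0,0],
    [0,0,0],
    [0,0,0],
    [0,0,0],
    [0,0,0],
  ],
  rot=[
    [0,-0.12,0],
    [0,-0.12,0],
    [0,-0.12,0],
    [0,-0.12,0],
    [0,-0.12,0],
  ],
  gripper=[0,0,0,0,0],
)

```text
time_s: 2.85
position: [0.5112, 0.0508, 0.2507]
tcp_rot: [[0.242, 0.0, 0.97], [-0.97, 0.0, 0.242], [-0.0, -1.0, 0.0]]
force: [0.1, 0.2, 0.1]
finger_gap: 0.0879
```

```bash
python3 - <<'E'
from h import *
s=get_state();print(s["position"],np.round(s["joints"],2),s["time_s"])
c=cam("wrist");cv2.imwrite("pics/w1.png",c[0][:,:,::-1])
for col in RNG: print(col,blobs(c[0],col,40))
p=(.24,.5627,.0376)
for n,l in dict(pin=(-46,15,80),notch=(-73,60,26),lid=(0,98,101),lev=(0,-95,189),rest=(0,100,8)).items(): print(n,proj(c,w(p,l)))
E
```

```text
[0.51116499 0.05078341 0.25068908] [ 0.03 -0.13  1.4   0.    1.87 -0.21] 2.85
orange [(np.float64(371.5), np.float64(286.7), [359, 273, 32, 28, 382]), (np.float64(373.6), np.float64(347.6), [362, 344, 26, 8, 134])]
brass [(np.float64(195.8), np.float64(27.1), [188, 0, 16, 56, 638]), (np.float64(369.7), np.float64(116.9), [341, 87, 58, 61, 2788]), (np.float64(369.6), np.float64(182.6), [367, 179, 6, 8, 44]), (np.float64(372.6), np.float64(287.4), [360, 274, 30, 27, 619]), (np.float64(169.3), np.float64(293.6), [164, 288, 13, 12, 59]), (np.float64(486.1), np.float64(311.6), [468, 288, 29, 54, 392]), (np.float64(160.6), np.float64(316.0), [157, 301, 10, 30, 138]), (np.float64(374.2), np.float64(340.8), [361, 330, 27, 22, 413]), (np.float64(448.9), np.float64(366.0), [305, 355, 252, 22, 2223])]
yellow [(np.float64(311.9), np.float64(146.9), [298, 133, 27, 28, 548])]
red [(np.float64(331.9), np.float64(194.8), [321, 178, 28, 29, 479])]
blue [(np.float64(362.5), np.float64(169.6), [345, 165, 37, 11, 350])]
pin [[325.67210426 189.44018924]]
notch [[306.12959236 147.03959982]]
lid [[368.92749012 120.26765311]]
lev [[371.93098551 327.75852409]]
rest [[359.20812484 116.75739128]]
```

View pics/w1.png

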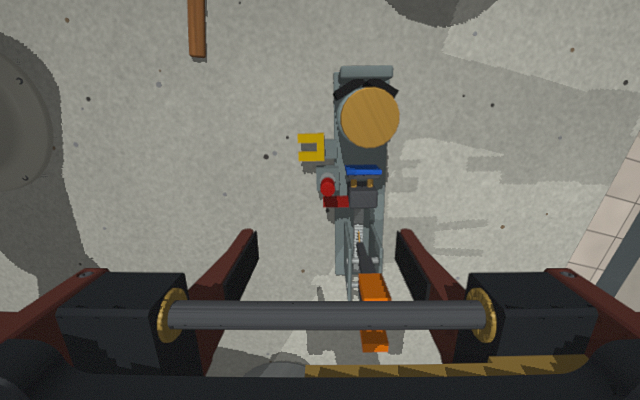

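The wrist view shows the pin head top at about (327.5,185), the lug below it, the yellow U centred at (311.5,147), the lid at (370,117) and the jaw block at u 350–377. A jaw axis along clamp x would squeeze a finger between the pin and the jaw. I'll grasp roughly along clamp y instead, turned about 17° so the body clears the levers.

```bash
cat >> h.py <<'E'
from scipy.optimize import least_squares
def refine(obs,p0):
    """obs: (cam,local mm,uv,sigma px)"""
    f=lambda p:np.concatenate([(proj(c,w(p,l))[0]-uv)/s for c,l,uv,s in obs])
    r=least_squares(f,p0);return r.x,[(o[1],np.round(proj(o[0],w(r.x,o[1]))[0]-o[2],1)) for o in obs]
E
python3 - <<'E'
from h import *
c=cam("wrist");t=cam("top")
obs=[(c,(-67,60,26),(311.5,147),1),(c,(-46,15,80),(327.5,185.3),1.5),(c,(0,98,101),(370,117.3),3),
(t,(0,-95,185),(340,162.2),1.5),(t,(0,98,101),(283,183.2),1.5),(t,(-46,15,80),(311.1,190.8),1.5)]
p,r=refine(obs,(.24,.5627,.0376));print(p);[print(*x) for x in r]
p1,r=refine(obs[:3],p);print(p1)
go(w(p,(-46,15,140)),p[0]+1.26)
E
```

```text
[0.25331364 0.56369398 0.04034851]
(-67, 60, 26) [-0.2 -1.2]
(-46, 15, 80) [-0.7  2.7]
(0, 98, 101) [-0.1  1. ]
(0, -95, 185) [-0.7 -1.1]
(0, 98, 101) [-0.6 -0.6]
(-46, 15, 80) [-0.8 -0.6]
[0.28443622 0.56506926 0.04265915]
pos [0.5112 0.0508 0.2507] shift cm [ 0.82 11.07  0.23] turn vec [-0.    -1.277  0.   ] shift in turned axes [ 0.46 11.07 -0.72]
```

Emit:
play_rows(
  travel=[
    [0,0,0],
    [0,0,0],
    [0,0,0],
    [0,0,0],
    [0,0,0],
  ],
  rot=[
    [0,-0.116,0],
    [0,-0.116,0],
    [0,-0.116,0],
    [0,-0.116,0],
    [0,-0.116,0],
  ],
  gripper=[0,0,0,0,0],
)

```text
time_s: 3.42
position: [0.5112, 0.0508, 0.2507]
tcp_rot: [[0.731, 0.0, 0.682], [-0.682, -0.0, 0.731], [0.0, -1.0, 0.0]]
force: [-0.5, -0.1, -1.1]
finger_gap: 0.0878
```

Emit:
play_rows(
  travel=[
    [0,0,0],
    [0,0,0],
    [0,0,0],
    [0,0,0],
    [0,0,0],
  ],
  rot=[
    [0,-0.116,0],
    [0,-0.116,0],
    [0,-0.116,0],
    [0,-0.116,0],
    [0,-0.116,0],
  ],
  gripper=[0,0,0,0,0],
)

```text
time_s: 3.83
position: [0.5112, 0.0508, 0.2506]
tcp_rot: [[0.986, 0.0, 0.17], [-0.17, 0.0, 0.986], [0.0, -1.0, 0.0]]
force: [0.3, 0.6, 0.2]
finger_gap: 0.0879
```

Emit:
play_rows(
  travel=[
    [0,0,0],
    [0.46,2,-0.7],
    [0,3,0],
    [0,3,0],
    [0,3,0],
  ],
  rot=[
    [0,-0.117,0],
    [0,0,0],
    [0,0,0],
    [0,0,0],
    [0,0,0],
  ],
  gripper=[0.3,0.3,0.3,0.3,0.3],
)

```text
time_s: 4.25
position: [0.5155, 0.0434, 0.1397]
tcp_rot: [[0.998, 0.001, 0.059], [-0.059, 0.0, 0.998], [0.001, -1.0, 0.0]]
force: [0.4, -0.4, 0.9]
finger_gap: 0.0623
```

```bash
python3 - <<'E'
from h import *
s=get_state();print(s["position"],np.round(s["joints"],2),s["time_s"],s["finger_gap"])
c=cam("wrist");cv2.imwrite("pics/w2.png",c[0][:,:,::-1])
for col in ("yellow","red"): print(col,blobs(c[0],col,40))
p=(.2533,.5637,.04035)
for n,l in dict(pin=(-46,15,80),notchc=(-67,60,26),tcp=None).items(): print(n,proj(c,w(p,l) if l else s["position"]))
E
```

```text
[0.5155238  0.04342884 0.1397071 ] [ 0.02 -0.13  1.6   0.    1.68 -1.49] 4.25 0.062256999589754246
yellow [(np.float64(360.0), np.float64(160.3), [337, 136, 45, 46, 1084])]
red [(np.float64(323.4), np.float64(207.3), [313, 193, 22, 29, 501]), (np.float64(299.6), np.float64(216.1), [287, 198, 26, 37, 519])]
pin [[325.12001215 210.94581358]]
notchc [[362.12868168 160.0114614 ]]
tcp [[324.96512699 243.1982667 ]]
```

View pics/w2.png

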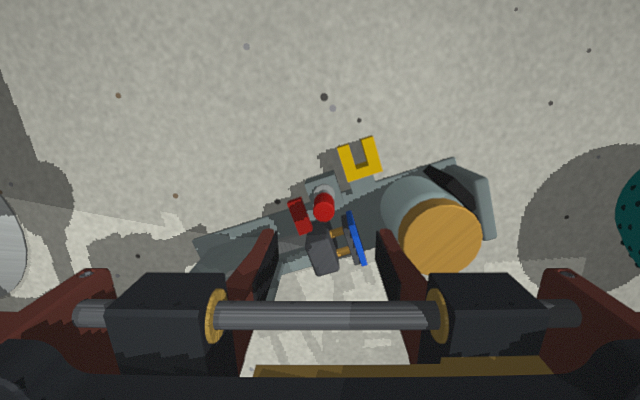

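The pin head top disc is at about (324,211), against (325,211) predicted. The model is good to about 1 mm, so I'm descending.

Emit:
play_rows(
  travel=[
    [0,2.5,-0.1],
    [0,2.5,0],
    [0,2,0],
    [0,1.2,0],
    [0,0.77,0],
  ],
  rot=[
    [0,0,0],
    [0,0,0],
    [0,0,0],
    [0,0,0],
    [0,0,0],
  ],
  gripper=[0.35,0.35,0.35,0.35,0.35],
  squeeze=20,
)

```text
time_s: 4.72
position: [0.5149, 0.0426, 0.0499]
tcp_rot: [[0.998, -0.002, 0.057], [-0.057, -0.0, 0.998], [-0.002, -1.0, -0.0]]
force: [0.4, 0.1, -0.0]
finger_gap: 0.057
```

Emit:
play_rows(
  travel=[
    [0,0,0],
    [0,0,0],
    [0,0,0],
    [0,0,0],
    [0,0,0],
  ],
  rot=[
    [0,0,0],
    [0,0,0],
    [0,0,0],
    [0,0,0],
    [0,0,0],
  ],
  gripper=[0.6,0.7,1,1,1],
)

```text
time_s: 5.13
position: [0.5161, 0.0426, 0.0522]
tcp_rot: [[0.998, 0.002, 0.055], [-0.055, 0.0, 0.998], [0.002, -1.0, 0.0]]
force: [-0.1, 0.8, 0.4]
finger_gap: 0.0272
```

Emit:
play_rows(
  travel=[
    [0,0,0],
    [0,0,0],
    [0,0,0],
    [0,0,0],
    [0,0,0],
  ],
  rot=[
    [0,0,0],
    [0,0,0],
    [0,0,0],
    [0,0,0],
    [0,0,0],
  ],
  gripper=[1,1,1,1,1],
)

```text
time_s: 5.55
position: [0.5158, 0.042, 0.0516]
tcp_rot: [[0.998, 0.001, 0.055], [-0.055, -0.001, 0.998], [0.001, -1.0, -0.001]]
force: [-0.2, -4.3, 5.1]
finger_gap: 0.0184
```

Emit:
play_rows(
  travel=[
    [0,-0.5,-0.05],
    [0,-0.7,0],
    [0,-0.8,0],
    [0,-1.0,0],
    [0,-1.0,0],
  ],
  rot=[
    [0,0,0],
    [0,0,0],
    [0,0,0],
    [0,0,0],
    [0,0,0],
  ],
  gripper=[1,1,1,1,1],
  squeeze=25,
)

```text
time_s: 5.97
position: [0.5151, 0.0427, 0.092]
tcp_rot: [[0.999, -0.001, 0.054], [-0.054, 0.001, 0.999], [-0.001, -1.0, 0.001]]
force: [0.7, 0.7, -0.1]
finger_gap: 0.0183
```

```bash
python3 - <<'E'
from h import *
s=get_state();print(s["position"],s["force"],s["finger_gap"])
c=cam("wrist");cv2.imwrite("pics/w3.png",cv2.resize(c[0][100:300,220:470,::-1],None,fx=3,fy=3))
print(blobs(c[0],"yellow",40),blobs(c[0],"red",40))
p=(.2533,.5637,.04035)
print(proj(c,w(p,(-67,60,26))),proj(c,w(p,(-46,15,26))))
go(w(p,(-73,60,s["position"][2]*1000)),p[0]+1.26)
E
```

```text
[0.51507717 0.0427115  0.0919838 ] [ 0.66477006  0.7354364  -0.05836993] 0.018304085604668088
[(np.float64(367.6), np.float64(170.5), [340, 142, 54, 55, 1590])] [(np.float64(290.5), np.float64(228.5), [280, 214, 22, 37, 410]), (np.float64(326.4), np.float64(256.2), [310, 231, 34, 50, 1369])]
[[370.20657389 170.53893243]] [[325.92462576 209.01339859]]
pos [0.5163 0.0427 0.0947] shift cm [-4.03  0.26  3.53] turn vec [-0.001  0.003  0.003] shift in turned axes [-4.04  0.27  3.52]
```

View pics/w3.png

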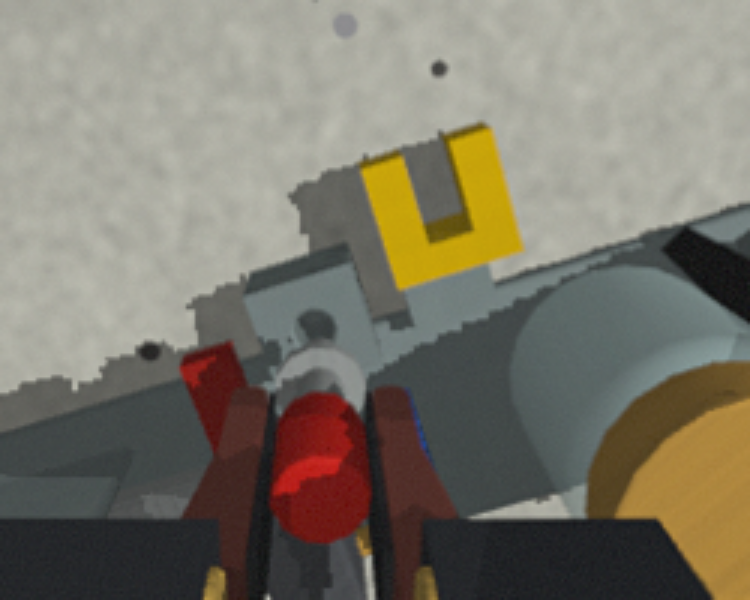

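```bash
python3 - <<'E'
from h import *
c=cam("wrist")
cr=lambda x,y:(220+x/3-.33,100+y/3-.33)
W=[back(c,cr(*q),.026)[:2] for q in ((361,165),(489,125),(523,247),(400,289),(405,157),(445,138),(428,240),(472,232),(318,328))]
L=np.array([(-86,41.5),(-86,78.5),(-48,78.5),(-48,41.5),(-86,53.5),(-86,66.5),(-60,53.5),(-60,66.5),(-46,15)])/1000
for k in (slice(None),slice(0,8)):
    a,o,r=fit(L[k],W[k]);print(a,o);print(np.round(r*1000,1).tolist())
p=(a,*o)
n,b=W[4:8],W[8]; print("slotmid-bore world mm",(np.mean(n,0)-b)*1000)
for y in(.2,.25,.3): print(y,(w((y,0,0),(-73,60,0))-w((y,0,0),(-46,15,0)))*1000)
# flange under-edge location
E
```

```text
0.27779542759776094 [0.56602538 0.04049694]
[[-0.6, 0.5], [0.5, -0.1], [-1.5, -0.8], [-1.1, -0.2], [1.1, 1.0], [0.1, -0.5], [-0.3, -0.2], [1.6, -0.3], [0.2, 0.7]]
0.26885629359560137 [0.56565226 0.03966194]
[[-0.4, 0.5], [0.4, -0.2], [-1.7, -0.6], [-1.0, 0.1], [1.2, 1.0], [0.1, -0.6], [-0.2, -0.0], [1.6, -0.2]]
slotmid-bore world mm [-37.86986335  35.15135532]
0.2 [-35.40191749  38.73892407   0.        ]
0.25 [-37.29381355  36.92115208   0.        ]
0.3 [-39.09249451  35.01109643   0.        ]
```

Yaw is about 0.27. The bore-to-notch move comes to -4.0 cm along tool x and +3.4 cm along tool z.

Emit:
play_rows(
  travel=[
    [-1.0,0,0.84],
    [-1.0,0,0.84],
    [-1.0,0,0.84],
    [-1.0,0,0.84],
    [0,0,0],
  ],
  rot=[
    [0,0,0],
    [0,0,0],
    [0,0,0],
    [0,0,0],
    [0,0,0],
  ],
  gripper=[1,1,1,1,1],
)

```text
time_s: 6.48
position: [0.4751, 0.0798, 0.0906]
tcp_rot: [[0.999, -0.001, 0.053], [-0.053, 0.001, 0.999], [-0.001, -1.0, 0.001]]
force: [0.7, -0.1, -1.0]
finger_gap: 0.0185
```

Emit:
play_rows(
  travel=[
    [0,0.8,0],
    [0,0.8,0],
    [0,0,0],
  ],
  rot=[
    [0,0,0],
    [0,0,0],
    [0,0,0],
  ],
  gripper=[1,1,1],
)

```text
time_s: 6.73
position: [0.4762, 0.0776, 0.0723]
tcp_rot: [[0.998, -0.003, 0.055], [-0.055, -0.0, 0.998], [-0.003, -1.0, -0.001]]
force: [0.0, 0.4, 0.0]
finger_gap: 0.0182
```

```bash
python3 - <<'E'
from h import *
s=get_state();print(s["position"],s["force"],s["finger_gap"])
c=cam("wrist");a=cv2.resize(c[0][140:290,250:400,::-1],None,fx=4,fy=4);cv2.imwrite("pics/w4.png",a)
q=cam("scene");b=cv2.resize(q[0][180:280,300:430,::-1],(780,600));
P=(.272,.5655,.0402)
print(proj(c,w(P,(-73,60,26))))
E
```

```text
[0.47615172 0.07757985 0.07233848] [0.03921627 0.4336898  0.04252581] 0.01823559477909505
[[326.43935527 220.43569389]]
```

View pics/w4.png

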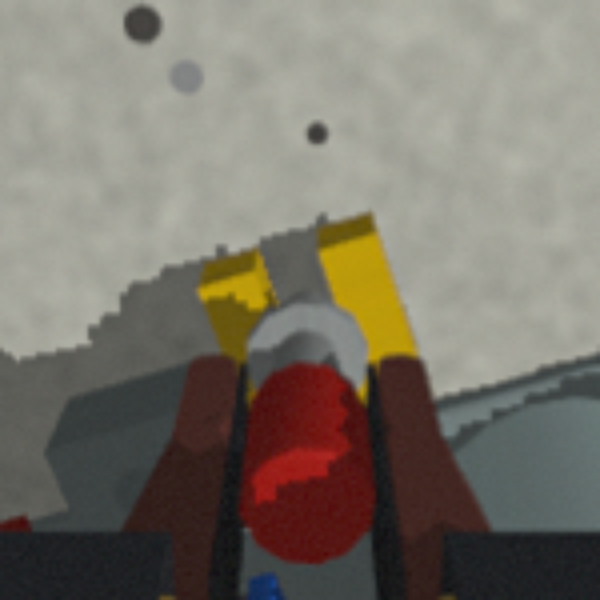

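The flange is centred over the slot: pin axis at crop (307,322), slot centreline at about (307.6,322). I'm lowering it.

Emit:
play_rows(
  travel=[
    [0,0.5,0],
    [0,0.5,0],
    [0,0.5,0],
    [0,0.4,0],
    [0,0,0],
  ],
  rot=[
    [0,0,0],
    [0,0,0],
    [0,0,0],
    [0,0,0],
    [0,0,0],
  ],
  gripper=[1,1,1,1,1],
)

```text
time_s: 7.25
position: [0.4766, 0.0776, 0.0545]
tcp_rot: [[0.998, -0.002, 0.055], [-0.055, -0.0, 0.998], [-0.002, -1.0, -0.0]]
force: [-0.2, -1.3, -1.1]
finger_gap: 0.0184
```

Emit:
play_rows(
  travel=[
    [0,0.15,0],
    [0,0.15,0],
    [0,0,0],
  ],
  rot=[
    [0,0,0],
    [0,0,0],
    [0,0,0],
  ],
  gripper=[1,1,1],
)

```text
time_s: 7.5
position: [0.4772, 0.0778, 0.0528]
tcp_rot: [[0.998, -0.0, 0.055], [-0.055, -0.0, 0.998], [-0.0, -1.0, -0.0]]
force: [0.6, 0.7, -0.9]
finger_gap: 0.0186
```

Emit:
play_rows(
  travel=[
    [0,0.1,0],
    [0,0.05,0],
    [0,0,0],
  ],
  rot=[
    [0,0,0],
    [0,0,0],
    [0,0,0],
  ],
  gripper=[1,1,1],
)

```text
time_s: 7.75
position: [0.4774, 0.0778, 0.0516]
tcp_rot: [[0.999, 0.0, 0.055], [-0.055, 0.0, 0.999], [0.0, -1.0, 0.0]]
force: [0.7, -0.6, 0.6]
finger_gap: 0.0182
```

Emit:
play_rows(
  travel=[
    [0,0.05,0],
    [0,0,0],
  ],
  rot=[
    [0,0,0],
    [0,0,0],
  ],
  gripper=[1,1],
)

```text
time_s: 7.92
position: [0.4775, 0.0778, 0.0516]
tcp_rot: [[0.999, 0.001, 0.055], [-0.055, 0.0, 0.999], [0.001, -1.0, 0.0]]
force: [-0.2, -0.7, 3.7]
finger_gap: 0.0186
```

Contact at 3.7 N, so the flange is on the arms. I'll release gradually.

Emit:
play_rows(
  travel=[
    [0,0,0],
    [0,0,0],
    [0,0,0],
    [0,0,0],
    [0,0,0],
  ],
  rot=[
    [0,0,0],
    [0,0,0],
    [0,0,0],
    [0,0,0],
    [0,0,0],
  ],
  gripper=[0.78,0.75,0.7,0.6,0.55],
)

```text
time_s: 8.33
position: [0.4771, 0.0778, 0.0507]
tcp_rot: [[0.998, -0.0, 0.055], [-0.055, -0.0, 0.998], [-0.0, -1.0, -0.0]]
force: [0.9, 1.0, 0.2]
finger_gap: 0.0358
```

Emit:
play_rows(
  travel=[
    [0,-1,0],
    [0,-2,0],
    [0,-3,0],
    [0,-3.5,0],
    [0,-3.5,0],
  ],
  rot=[
    [0,0,0],
    [0,0,0],
    [0,0,0],
    [0,0,0],
    [0,0,0],
  ],
  gripper=[0.5,0.5,0.4,0.2,0],
)

```text
time_s: 8.75
position: [0.4767, 0.0777, 0.1826]
tcp_rot: [[0.998, -0.001, 0.055], [-0.055, -0.0, 0.998], [-0.001, -1.0, -0.0]]
force: [1.2, 0.4, 0.2]
finger_gap: 0.0604
```

Emit:
play_rows(
  travel=[
    [0,-3.5,0],
    [0,-3.5,0],
    [0,0,0],
  ],
  rot=[
    [0,0,0],
    [0,0,0],
    [0,0,0],
  ],
  gripper=[0,0,0],
)

```text
time_s: 9.0
position: [0.4789, 0.0779, 0.2601]
tcp_rot: [[0.998, 0.013, 0.055], [-0.055, 0.001, 0.999], [0.013, -1.0, 0.002]]
force: [-0.0, 0.4, 1.7]
finger_gap: 0.0802
```

```bash
python3 - <<'E'
from h import *
s=get_state();print(s["position"],s["force"],s["finger_gap"],s["time_s"])
c=cam("wrist");a=cv2.resize(c[0][100:300,200:440,::-1],(720,600));cv2.imwrite("pics/w5.png",a)
P=(.272,.5655,.0402)
for l in ((-73,60,80),(-73,60,26),(-46,15,26),(0,-63,189)): print(l,proj(c,w(P,l)))
go(w(P,(0,-95,235)),P[0]+np.pi/2)
E
```

```text
[0.47892385 0.0779365  0.26013171] [-0.00905108  0.38290459  1.66040265] 0.08022301217421164 9.0
(-73, 60, 80) [[325.61939222 176.5442227 ]]
(-73, 60, 26) [[325.61053345 167.64502161]]
(-46, 15, 26) [[302.55003599 194.39120395]]
(0, -63, 189) [[232.68518693 308.08208154]]
pos [0.4786 0.0779 0.2565] shift cm [ 11.92   2.24 -12.29] turn vec [ 0.    -0.327  0.009] shift in turned axes [  7.36   2.15 -15.47]
```

View pics/w5.png

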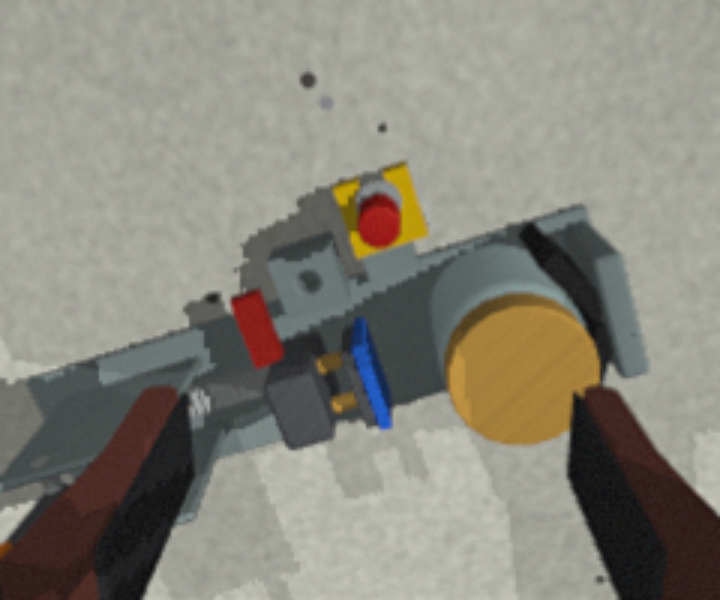

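The pin stands upright in the yellow notch, head at crop (380,222) over the slot, and the bore is empty. Next: above the levers.

Emit:
play_rows(
  travel=[
    [0,0,0],
    [0,0,0],
    [0,0,0],
    [1.84,0.5,-3.6],
    [1.84,0.5,-3.6],
  ],
  rot=[
    [0,-0.109,0],
    [0,-0.109,0],
    [0,-0.109,0],
    [0,0,0],
    [0,0,0],
  ],
  gripper=[0,0,0,0,0],
)

```text
time_s: 9.47
position: [0.5321, 0.0189, 0.2409]
tcp_rot: [[0.962, 0.001, -0.273], [0.273, 0.0, 0.962], [0.001, -1.0, 0.0]]
force: [1.1, 0.5, -0.2]
finger_gap: 0.0876
```

Emit:
play_rows(
  travel=[
    [1.84,0.5,-3.6],
    [1.84,0.5,-3.6],
    [0,0,-1.07],
    [0,0,0],
  ],
  rot=[
    [0,0,0],
    [0,0,0],
    [0,0,0],
    [0,0,0],
  ],
  gripper=[0,0,0,0],
)

```text
time_s: 9.8
position: [0.5897, -0.0539, 0.2274]
tcp_rot: [[0.964, -0.006, -0.265], [0.265, 0.0, 0.964], [-0.005, -1.0, 0.002]]
force: [-0.1, 1.1, -0.7]
finger_gap: 0.0881
```

```bash
python3 - <<'E'
from h import *
s=get_state();print(s["position"],np.round(s["joints"],2),s["finger_gap"],s["time_s"])
c=cam("wrist");a=cv2.resize(c[0][60:300,180:480,::-1],(750,600));cv2.imwrite("pics/w6.png",a)
print(blobs(c[0],"orange",40))
P=(.272,.5655,.0402)
for l in ((0,-95,189),(0,-68.5,189),(0,-121.5,189)): print(l,proj(c,w(P,l)))
print(proj(c,s["position"]));go(w(P,(0,-95,148)),P[0]+np.pi/2)
E
```

```text
[ 0.58967089 -0.05390073  0.22744475] [-0.15  0.08  1.24 -0.    1.83 -1.99] 0.08808432725195985 9.8
[(np.float64(295.4), np.float64(209.6), [286, 187, 24, 48, 462]), (np.float64(356.7), np.float64(195.8), [346, 188, 24, 19, 170])]
(0, -95, 189) [[328.46231698 223.03454983]]
(0, -68.5, 189) [[362.95187305 222.9113105 ]]
(0, -121.5, 189) [[293.95444448 223.13797337]]
[[325.6896802  242.91352207]]
pos [ 0.5892 -0.0522  0.229 ] shift cm [0.22 8.1  0.02] turn vec [-0.002 -0.002 -0.003] shift in turned axes [0.2  8.1  0.04]
```

View pics/w6.png

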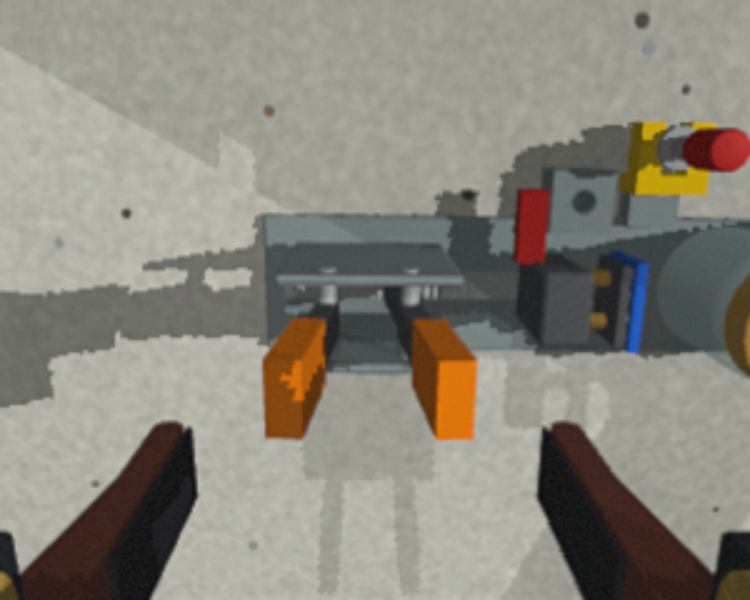

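Levers: top faces at crop (284,405) and (457,400), so the midpoint is pixel (328,221) against (328.5,223) predicted. The parked pin still stands. I'm descending to grip height.

Emit:
play_rows(
  travel=[
    [0.1,2.5,0],
    [0,2.5,0],
    [0,2,0],
    [0,1.1,0],
    [0,0,0],
  ],
  rot=[
    [0,0,0],
    [0,0,0],
    [0,0,0],
    [0,0,0],
    [0,0,0],
  ],
  gripper=[0,0,0,0,0.2],
  squeeze=30,
)

```text
time_s: 10.27
position: [0.5888, -0.0495, 0.1474]
tcp_rot: [[0.963, -0.004, -0.27], [0.27, 0.001, 0.963], [-0.004, -1.0, 0.002]]
force: [-0.1, 0.1, -0.0]
finger_gap: 0.0843
```

```bash
cat >> h.py <<'E'
def track():
    s=get_state();c=cam("wrist");im=c[0]
    cv2.imwrite("pics/t_%05d.png"%int(s["time_s"]*100),im[:,:,::-1])
    P=(.272,.5655,.0402)
    def loc(uv,z):
        b=back(c,uv,z)[:2]-P[1:];a=P[0];return (b@[-np.sin(a),np.cos(a)])*1000
    print("t %.2f gap %.1f"%(s["time_s"],s["finger_gap"]*1000),np.round(s["position"],4),np.round(s["force"],1))
    for col,z in (("red",.043),("blue",.068),("brass",.101)):
        for b in blobs(im,col,60): 
            if b[0]>380 and b[1]<240: print(" ",col,b,"local y L/c/R %.1f %.1f %.1f"%tuple(loc(q,z) for q in ((b[2][0],b[1]),b[:2],(b[2][0]+b[2][2],b[1]))))
E
python3 - <<'E'
from h import *
track()
E
```

```text
t 10.27 gap 84.3 [ 0.5888 -0.0495  0.1474] [-0.1  0.1 -0. ]
  red (np.float64(506.9), np.float64(122.1), [487, 112, 40, 22, 736]) local y L/c/R 56.8 75.7 94.9
  red (np.float64(406.3), np.float64(160.3), [397, 142, 20, 38, 598]) local y L/c/R -24.5 -15.6 -5.3
  blue (np.float64(460.3), np.float64(198.1), [445, 173, 24, 54, 432]) local y L/c/R 15.3 29.3 37.3
  brass (np.float64(553.5), np.float64(214.4), [509, 178, 89, 76, 5204]) local y L/c/R 54.2 91.2 129.0
```

Emit:
play_rows(
  travel=[
    [0,0,0],
    [0,0,0],
    [0,0,0],
    [0,0,0],
    [0,0,0],
  ],
  rot=[
    [0,0,0],
    [0,0,0],
    [0,0,0],
    [0,0,0],
    [0,0,0],
  ],
  gripper=[0.3,0.35,0.4,0.45,0.45],
)

```text
time_s: 10.73
position: [0.5915, -0.052, 0.1515]
tcp_rot: [[0.963, 0.003, -0.268], [0.268, -0.001, 0.963], [0.003, -1.0, -0.002]]
force: [1.6, -3.1, 2.2]
finger_gap: 0.0492
```

```bash
python3 -c "
from h import *
track()"
```

```text
t 10.73 gap 49.2 [ 0.5915 -0.052   0.1515] [ 1.6 -3.1  2.2]
  red (np.float64(509.2), np.float64(118.7), [489, 108, 40, 23, 721]) local y L/c/R 56.5 75.7 94.7
  red (np.float64(410.7), np.float64(157.1), [402, 139, 19, 38, 590]) local y L/c/R -22.5 -14.0 -4.0
  blue (np.float64(464.3), np.float64(194.2), [449, 169, 24, 54, 425]) local y L/c/R 16.7 30.8 38.9
  brass (np.float64(555.1), np.float64(210.0), [511, 174, 88, 75, 5098]) local y L/c/R 54.2 91.2 128.8
```

Emit:
play_rows(
  travel=[
    [0,0,0],
    [0,0,0],
    [0,0,0],
    [0,0,0],
    [0,0,0],
  ],
  rot=[
    [0,0,0],
    [0,0,0],
    [0,0,0],
    [0,0,0],
    [0,0,0],
  ],
  gripper=[0.5,0.55,0.6,0.63,0.63],
)

```text
time_s: 11.2
position: [0.5915, -0.0524, 0.1512]
tcp_rot: [[0.963, 0.003, -0.268], [0.268, -0.002, 0.963], [0.002, -1.0, -0.003]]
force: [1.9, -5.3, 5.4]
finger_gap: 0.0334
```

Emit:
play_rows(
  travel=[
    [0,0,0],
    [0,0,0],
    [0,0,0],
  ],
  rot=[
    [0,0,0],
    [0,0,0],
    [0,0,0],
  ],
  gripper=[0.64,0.64,0.64],
)

```text
time_s: 11.45
position: [0.5915, -0.0524, 0.1512]
tcp_rot: [[0.963, 0.003, -0.268], [0.268, -0.002, 0.963], [0.002, -1.0, -0.003]]
force: [2.2, -5.3, 3.7]
finger_gap: 0.0327
```

```bash
python3 -c "
from h import *
track()"
```

```text
t 11.45 gap 32.7 [ 0.5915 -0.0524  0.1512] [ 2.2 -5.3  3.7]
  red (np.float64(509.8), np.float64(118.9), [490, 108, 40, 23, 723]) local y L/c/R 56.8 75.7 95.0
  red (np.float64(417.8), np.float64(157.3), [409, 139, 19, 38, 594]) local y L/c/R -16.2 -7.7 2.2
  blue (np.float64(471.8), np.float64(194.2), [456, 170, 25, 53, 415]) local y L/c/R 22.5 37.1 45.7
  brass (np.float64(556.1), np.float64(210.2), [511, 174, 89, 75, 5107]) local y L/c/R 53.6 91.3 128.8
```

Emit:
play_rows(
  travel=[
    [0,0,-0.1],
    [0,0,0],
    [0,0,0],
    [0,0,0],
    [0,0,0],
  ],
  rot=[
    [0,0,0],
    [0,0,0],
    [0,0,0],
    [0,0,0],
    [0,0,0],
  ],
  gripper=[0.5,0.4,0.3,0.26,0.26],
)

```text
time_s: 11.92
position: [0.5906, -0.0517, 0.1492]
tcp_rot: [[0.963, -0.001, -0.269], [0.269, 0.001, 0.963], [-0.001, -1.0, 0.001]]
force: [1.1, -1.2, -1.2]
finger_gap: 0.0627
```

```bash
python3 -c "
from h import *
track()"
```

```text
t 11.92 gap 62.7 [ 0.5906 -0.0517  0.1492] [ 1.1 -1.2 -1.2]
  red (np.float64(509.0), np.float64(120.3), [489, 110, 40, 22, 733]) local y L/c/R 56.7 75.7 94.9
  red (np.float64(416.9), np.float64(158.7), [408, 140, 19, 38, 597]) local y L/c/R -16.2 -7.6 2.2
  blue (np.float64(471.0), np.float64(195.7), [455, 171, 26, 54, 422]) local y L/c/R 22.4 37.1 46.4
  brass (np.float64(555.4), np.float64(212.0), [511, 176, 89, 75, 5154]) local y L/c/R 54.1 91.1 129.3
```

Emit:
play_rows(
  travel=[
    [0,0,0],
    [0,0,0],
    [0,0,0],
    [0,0,0],
    [0,0,0],
  ],
  rot=[
    [0,0,0],
    [0,0,0],
    [0,0,0],
    [0,0,0],
    [0,0,0],
  ],
  gripper=[0.35,0.42,0.48,0.54,0.6],
)

```text
time_s: 12.38
position: [0.591, -0.0525, 0.15]
tcp_rot: [[0.963, 0.0, -0.268], [0.268, -0.001, 0.963], [0.0, -1.0, -0.001]]
force: [1.9, -4.4, 0.8]
finger_gap: 0.0378
```

Emit:
play_rows(
  travel=[
    [0,0,0],
    [0,0,0],
    [0,0,0],
    [0,0,0],
  ],
  rot=[
    [0,0,0],
    [0,0,0],
    [0,0,0],
    [0,0,0],
  ],
  gripper=[0.64,0.64,0.64,0.64],
)

```text
time_s: 12.72
position: [0.591, -0.0526, 0.15]
tcp_rot: [[0.963, 0.0, -0.268], [0.268, -0.001, 0.963], [-0.0, -1.0, -0.001]]
force: [1.6, -5.7, -0.3]
finger_gap: 0.0332
```

```bash
python3 -c "
from h import *
track()"
```

```text
t 12.72 gap 33.2 [ 0.591  -0.0526  0.15  ] [ 1.6 -5.7 -0.3]
  red (np.float64(510.1), np.float64(119.8), [490, 109, 40, 23, 729]) local y L/c/R 56.7 75.8 94.9
  red (np.float64(428.1), np.float64(158.4), [419, 140, 20, 38, 614]) local y L/c/R -6.5 2.3 12.9
  blue (np.float64(482.3), np.float64(195.3), [466, 171, 26, 53, 412]) local y L/c/R 31.6 46.7 55.7
  brass (np.float64(556.4), np.float64(211.4), [512, 175, 89, 75, 5132]) local y L/c/R 54.1 91.1 129.3
```

Emit:
play_rows(
  travel=[
    [0,0,-0.1],
    [0,0,0],
    [0,0,0],
    [0,0,0],
    [0,0,0],
  ],
  rot=[
    [0,0,0],
    [0,0,0],
    [0,0,0],
    [0,0,0],
    [0,0,0],
  ],
  gripper=[0.5,0.4,0.3,0.26,0.26],
)

```text
time_s: 13.18
position: [0.591, -0.0526, 0.1496]
tcp_rot: [[0.963, -0.001, -0.269], [0.269, 0.001, 0.963], [-0.0, -1.0, 0.001]]
force: [0.2, -0.4, -0.9]
finger_gap: 0.0626
```

Emit:
play_rows(
  travel=[
    [0,0,0],
    [0,0,0],
    [0,0,0],
    [0,0,0],
    [0,0,0],
  ],
  rot=[
    [0,0,0],
    [0,0,0],
    [0,0,0],
    [0,0,0],
    [0,0,0],
  ],
  gripper=[0.35,0.42,0.48,0.52,0.52],
)

```text
time_s: 13.6
position: [0.5911, -0.0527, 0.1505]
tcp_rot: [[0.963, 0.0, -0.269], [0.269, 0.001, 0.963], [0.0, -1.0, 0.001]]
force: [-2.6, 2.2, 2.8]
finger_gap: 0.0421
```

```bash
python3 -c "
from h import *
track()"
```

```text
t 13.60 gap 42.1 [ 0.5911 -0.0527  0.1505] [-2.6  2.2  2.8]
  red (np.float64(509.6), np.float64(119.8), [489, 109, 41, 23, 718]) local y L/c/R 56.1 75.7 95.4
  red (np.float64(434.1), np.float64(158.4), [424, 140, 21, 38, 620]) local y L/c/R -1.5 8.3 18.9
  blue (np.float64(488.4), np.float64(195.1), [471, 171, 27, 52, 416]) local y L/c/R 36.5 52.7 61.7
  brass (np.float64(555.9), np.float64(211.1), [511, 175, 89, 75, 5100]) local y L/c/R 53.6 91.2 129.1
```

Emit:
play_rows(
  travel=[
    [0,0,0],
    [0,0,0],
    [0,0,0],
    [0,0,0],
    [0,0,0],
  ],
  rot=[
    [0,0,0],
    [0,0,0],
    [0,0,0],
    [0,0,0],
    [0,0,0],
  ],
  gripper=[0.56,0.6,0.64,0.64,0.64],
)

```text
time_s: 14.07
position: [0.5912, -0.0526, 0.1504]
tcp_rot: [[0.963, 0.0, -0.269], [0.269, 0.001, 0.963], [0.001, -1.0, 0.001]]
force: [-3.0, 3.9, 6.0]
finger_gap: 0.033
```

```bash
python3 -c "
from h import *
track()"
```

```text
t 14.07 gap 33.0 [ 0.5912 -0.0526  0.1504] [-3.   3.9  6. ]
  red (np.float64(509.7), np.float64(119.7), [489, 109, 41, 23, 720]) local y L/c/R 56.1 75.8 95.3
  red (np.float64(437.9), np.float64(158.4), [428, 140, 21, 38, 629]) local y L/c/R 2.4 12.0 22.9
  blue (np.float64(492.5), np.float64(195.2), [475, 171, 28, 52, 421]) local y L/c/R 40.3 56.6 66.4
  brass (np.float64(555.9), np.float64(211.0), [511, 175, 89, 75, 5100]) local y L/c/R 53.6 91.2 129.1
```

Emit:
play_rows(
  travel=[
    [0,0,0.05],
    [0,0,0],
    [0,0,0],
    [0,0,0],
    [0,0,0],
  ],
  rot=[
    [0,0,0],
    [0,0,0],
    [0,0,0],
    [0,0,0],
    [0,0,0],
  ],
  gripper=[0.5,0.4,0.3,0.26,0.26],
)

```text
time_s: 14.53
position: [0.591, -0.0528, 0.1492]
tcp_rot: [[0.963, -0.001, -0.269], [0.269, -0.0, 0.963], [-0.001, -1.0, -0.0]]
force: [-0.1, 1.5, -1.1]
finger_gap: 0.0623
```

Emit:
play_rows(
  travel=[
    [0,0,0],
    [0,0,0],
    [0,0,0],
    [0,0,0],
    [0,0,0],
  ],
  rot=[
    [0,0,0],
    [0,0,0],
    [0,0,0],
    [0,0,0],
    [0,0,0],
  ],
  gripper=[0.35,0.42,0.48,0.48,0.48],
)

```text
time_s: 14.95
position: [0.591, -0.0527, 0.15]
tcp_rot: [[0.963, -0.0, -0.269], [0.269, -0.0, 0.963], [-0.0, -1.0, 0.0]]
force: [-0.6, 1.6, 0.5]
finger_gap: 0.0461
```

```bash
python3 -c "
from h import *
track()"
```

```text
t 14.95 gap 46.1 [ 0.591  -0.0527  0.15  ] [-0.6  1.6  0.5]
  red (np.float64(510.1), np.float64(120.0), [490, 110, 40, 22, 729]) local y L/c/R 56.7 75.9 95.0
  red (np.float64(442.2), np.float64(158.7), [432, 141, 22, 37, 637]) local y L/c/R 6.1 16.0 27.5
  blue (np.float64(493.9), np.float64(195.9), [476, 171, 28, 53, 427]) local y L/c/R 40.9 57.6 67.1
  brass (np.float64(556.3), np.float64(211.5), [512, 175, 89, 75, 5126]) local y L/c/R 54.1 91.1 129.4
```

Emit:
play_rows(
  travel=[
    [0,0,0],
    [0,0,0],
    [0,0,0],
    [0,0,0],
    [0,0,0],
  ],
  rot=[
    [0,0,0],
    [0,0,0],
    [0,0,0],
    [0,0,0],
    [0,0,0],
  ],
  gripper=[0.5,0.52,0.54,0.54,0.54],
)

```text
time_s: 15.42
position: [0.591, -0.0527, 0.1501]
tcp_rot: [[0.963, -0.0, -0.269], [0.269, -0.0, 0.963], [-0.0, -1.0, -0.0]]
force: [-2.2, 0.1, 2.5]
finger_gap: 0.0406
```

```bash
python3 -c "
from h import *
track()"
```

```text
t 15.42 gap 40.6 [ 0.591  -0.0527  0.1501] [-2.2  0.1  2.5]
  red (np.float64(510.0), np.float64(120.0), [490, 110, 40, 22, 724]) local y L/c/R 56.8 75.9 95.0
  red (np.float64(444.1), np.float64(158.7), [434, 141, 22, 38, 639]) local y L/c/R 8.1 17.9 29.5
  blue (np.float64(494.0), np.float64(195.7), [477, 171, 27, 53, 427]) local y L/c/R 41.9 57.7 67.1
  brass (np.float64(556.3), np.float64(211.4), [512, 175, 88, 75, 5113]) local y L/c/R 54.1 91.2 128.6
```

The pad has stopped against the seated jar and is sunk about 4.6 mm. It needs about 2.4 mm more, which is a gap of roughly 34.6 mm.

Emit:
play_rows(
  travel=[
    [0,0,0],
    [0,0,0],
    [0,0,0],
    [0,0,0],
    [0,0,0],
  ],
  rot=[
    [0,0,0],
    [0,0,0],
    [0,0,0],
    [0,0,0],
    [0,0,0],
  ],
  gripper=[0.56,0.58,0.6,0.605,0.605],
)

```text
time_s: 15.88
position: [0.591, -0.0527, 0.1501]
tcp_rot: [[0.963, 0.0, -0.269], [0.269, -0.0, 0.963], [-0.0, -1.0, -0.0]]
force: [-3.7, 1.0, 4.3]
finger_gap: 0.0348
```

Emit:
play_rows(
  travel=[
    [0,0,0],
    [0,0,0],
    [0,0,0],
    [0,0,0],
    [0,0,0],
  ],
  rot=[
    [0,0,0],
    [0,0,0],
    [0,0,0],
    [0,0,0],
    [0,0,0],
  ],
  gripper=[0.605,0.605,0.605,0.605,0.605],
)

```text
time_s: 16.3
position: [0.591, -0.0527, 0.1502]
tcp_rot: [[0.963, 0.0, -0.269], [0.269, -0.0, 0.963], [0.0, -1.0, -0.0]]
force: [-4.3, 1.6, 4.1]
finger_gap: 0.0346
```

```bash
python3 - <<'E'
from h import *
track();s=get_state()
a=cam("wrist")[0][80:280,360:620,::-1]
q=cam("scene")[0]; cv2.imwrite("pics/s6.png",cv2.resize(q[180:280,300:430,::-1],(520,400)))
cv2.imwrite("pics/w7.png",cv2.resize(a,(780,600)))
E
```

```text
t 16.30 gap 34.6 [ 0.591  -0.0527  0.1502] [-4.3  1.6  4.1]
  red (np.float64(510.0), np.float64(119.9), [490, 109, 40, 23, 726]) local y L/c/R 56.8 75.8 95.0
  red (np.float64(446.1), np.float64(158.6), [436, 141, 22, 37, 641]) local y L/c/R 10.0 19.8 31.5
  blue (np.float64(494.0), np.float64(195.7), [477, 171, 27, 53, 429]) local y L/c/R 41.9 57.7 67.1
  brass (np.float64(556.3), np.float64(211.3), [512, 175, 88, 75, 5110]) local y L/c/R 54.1 91.2 128.6
```

View pics/w7.png

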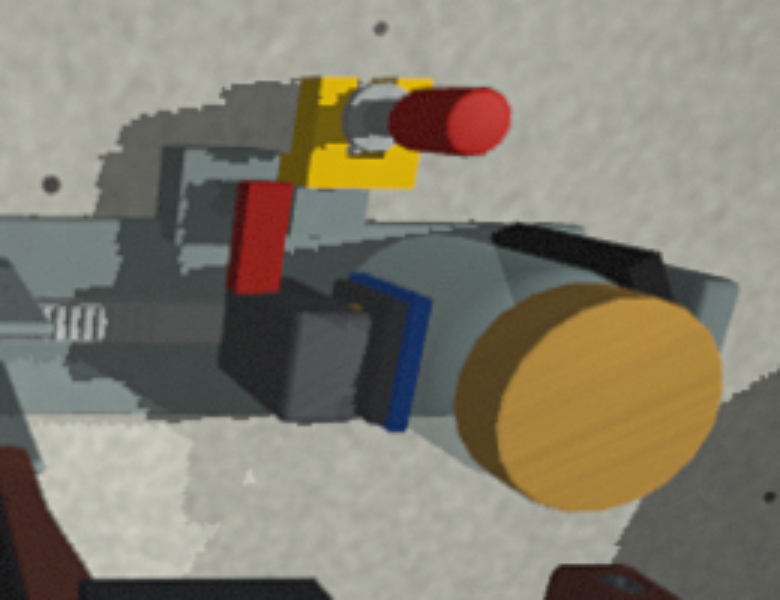

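The wrist view shows the pin still parked upright (head at crop (460,120)), the pad against the jar with its posts mostly sunk, and the jar against the rest. Two estimates put the pad at about 6.7 mm, and the grip is steady. Handing in.

```bash
python3 -c "
from workcell import order
print(order.job_done())"
```

```text
the job is handed in; nothing more can be done
None
```

The jar is held in the clamp with the pad about half sunk, and I handed the job in at about 16.3 s with the levers still squeezed.

- **Pin:** I drew it out of the bore and lowered it into the yellow notch until the flange touched the arms (3.7 N), then released it. Later pictures show it still upright there, with the bore empty.
- **Levers:** It took three full squeezes and a fourth partial one. I finished holding them at a 34.6 mm opening with the grip set to 30 N; the opening changed only 0.2 mm over the last 0.4 s.
- **Pad:** It is sunk about 6.7 mm of its 14 mm, by both the lug-to-pad distance and the jaw's advance since contact. Both come from the same wrist pictures, good to about 0.5 mm. The last two readings show neither pad nor jar moving, so the jar is on the rest.
- **Forces:** The highest force I read was about 8 N. I did not command any contact with the pot lid, colander or paddle, but took no last picture of them.
- **Disagreements:** Early estimates of the clamp's angle ranged from 0.24 to 0.28 rad. I used 0.27, and the notch and levers then lined up to within about 1–2 mm.

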